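# Complete the ski wax kit and book it ready

## Robot

A 6-joint arm with a two-finger parallel gripper is mounted at the origin on the work surface. World frame = base frame: x ahead of the robot, y to its left, z up, the work surface at z = 0. Lengths are in m, angles in rad, forces in N, time in s.
With the tool pointing down it reaches from about 0.375 to 0.975 m from the base axis. Payload 3.8 kg.
Tool frame: the origin (TCP) lies midway between the tips of the shut fingers; the grasp point (between the pads) lies 19 mm behind it; x points along the fingers, y is the direction in which the jaws open and shut, and the axes are right-handed (so a half turn about x gives the same grasp; the last joint's range is limited). The gripper opens to 85 mm and grips with 20 to 120 N. Pads are 22 mm wide; open, the fingers measure 114 mm over their backs; the gripper's body (76 mm by 85 mm) begins 54 mm behind the grasp point. The pads swing forward as they close: fully open they stand 13 mm farther back than shut.
Start: joints at [-1.207, 0.264, 1.604, -0, 1.274, -0.037], TCP at [0.263, -0.622, 0.231] pointing down, gripper open.
Joint ranges: [-2.63, 2.63], [-0.94, 2.18], [0.31, 2.57], [-1.31, 4.45], [0, 2.66], [-2.55, 2.55]. Speed limits (rad/s): [2.57, 2.57, 3.14, 3.14, 3.14, 3.14].

## Interface

Orientations are given as a rotation vector (axis times angle).
In Python, from station import env, cams gives the robot as it stands. The module is installed in compiled form; this text tells all that it offers.
- The arm moves only by the shell command python3 -m crank 'ROWS' [FORCE]. ROWS is JSON, a list that holds one entry, the list of rows, each a list of 7 numbers: the shift along the world's x, y, z in mm, then the turn, a rotation vector about the world's x, y, z in rad, then the closure, from -1 (fully open) to 1 (shut). In form: [[[x, y, z, rx, ry, rz, hand], ...]]. A call has 1 to 8 rows; each row shifts and turns the commanded pose from where the row before left it; what a row does not reach is not made up. A row lasts 1/10 s, in which the tool goes at most 50 mm and 8.59 degrees, less where a joint would pass 70% of its speed; a pose out of reach is approached as far as the arm can. A call with a gripper value outside its range is refused whole. The fingers move at their own pace and stop on an object; FORCE is the grip in N (left out, the last holds). Time passes only in rows, so rows that do not move let the fingers close. It gives the time, the measured TCP pose, the force and the opening at its end, in the units of the state.
- env.observe(): the state, without advancing time (a new reading comes with each control period).
- cams.snapshot(name): name is "scene" or "top" or "wrist"; returns a dict with "pixels" (384x512x3 uint8, red, green, blue), "mtx" (3x3 intrinsics, pixels), "world_from_camera" (4x4, takes a point from camera to world coordinates). Camera axes: x right, y down, z forward; pixel columns grow to the right and rows downward; lengths in m; the calibration is good to about 2 mm. A picture is of the moment at which its call begins. There is no depth.
- env.sign_off(): hands the job in, once; it reports no verdict.
The state is a dict: "clock": time; "joint_pos": joint angles; "joint_velocities": joint speeds; "tau": joint torques, N m; "position": TCP position; "tool_rot": TCP orientation; "wrist_force": force on the tool from outside, world axes, zero at the start; "wrist_torque": the same for the moment, N m; "gripper_width": finger opening in m.
Only numpy, scipy, OpenCV 4.12 (cv2) and the standard library are available. Lean on these libraries where they do the work, as an engineer would, in place of code of your own. Each camera call takes 0.05 s, during which the arm holds its last target. There are 200 camera calls.

## Task

Complete the kit in the tray from the sloping rack, so that the tray holds exactly one roto brush head, one scraper and one rill roller, each lying flat: the tray already has one of the three, so leave that one and its double on the rack where they are, and set the missing two down gently without dropping them. When all three are in and let go, book the kit ready: push the sprung toggle away from the robot to its stop without forcing it, hold it there for about a second, and let it spring back upright. Leave the spares box with its tools, the wax tin, the cork block and the bottle alone.

Things in the scene. Friction and masses are not known exactly. Their poses are not given: they have to be found in the camera images.
- rack: Fixed wooden rack; its face, 140 x 330 mm, slopes up away from the robot at 35 degrees from level, with a 12 mm ledge at its foot. Three tools lie on it side by side, 100 mm apart along y, their x up the slope, their z square to the face. Origin on the bench under the middle of the face (65 mm high there); x points away from the robot.
- rail_mid (a point): Middle of the white peg rail that runs along the rack's y over the tools, 24 mm thick (x), 30 mm high, 340 mm long, centre 218 mm above the bench; posts at its ends stand at the far side. A gripper pointing straight down over a tool meets the rail; one tilted square to the sloping face (35 degrees) passes in front of and below it.
- tray: Kit tray, fixed, open, wooden, 162 x 352 mm outside (x, y), walls 6 mm thick and 24 mm high, floor 6 mm thick, no partitions. One tool already lies in it near one end, its long side roughly along x; two more fit beside it 100 mm apart, long sides along x. Origin on the bench under its centre.
- spares: Spares box, fixed, open-topped, plywood, 152 x 202 x 24 mm (x, y, z), on the far side of the bench beyond the kit tray, with two spare tools in it; the box and what lies in it are left alone. Origin on the bench under its centre.
- toggle (a joint): Sprung toggle, rad: 0 upright (its rest), positive leaning away from the robot (towards +x of the toggle's frame), negative towards the robot; stops at about 0.45 either way. A spring brings it back to 0; at the paddle it takes about 4 N to reach the stop. Pivot 50 mm below the paddle's centre.
- toggle_paddle (a point): Centre of the toggle's black paddle, 12 mm thick (x), 28 mm wide (y), 26 mm high (z), on a steel stem 10 mm across above a grey fixed box 70 x 60 x 35 mm; 86 mm above the bench at rest. It swings along its own x, which points away from the robot (the box is turned up to 0.3 rad).
- brush_a_grip (a point): Roto brush head: cylinder of white bristles 50 mm across between two black hexagonal end caps (12 mm thick, 52 mm across flats, 60 mm over points), 120 mm long along x, resting on cap flats so it does not roll, about 0.11 kg. Point: its centre, 26 mm above the underside; grip the bristles across y. This one starts on the rack.
- scraper_a_grip (a point): Scraper: acrylic plate 120 x 60 x 6 mm (x, y, z) with a wooden grip bar along the middle of its upper face, 90 mm long (x), 24 mm wide (y), its top 42 mm above the underside, about 0.13 kg. Point: in the bar on its centre line, 30 mm above the underside; grip the bar across y. This one starts on the rack.
- roller_a_grip (a point): Rill roller: wooden handle 80 x 26 mm (x, y), 10 to 36 mm above the underside, with a 40 mm ridged drum in a 64 mm wide steel yoke at its +x end and a foot at its -x end; 120 mm long in all, about 0.12 kg. Point: in the handle, 26 mm above the underside, 12 mm to the -x side of the tool's middle; nearly balanced there; grip across y. This one starts on the rack.
- brush_b_grip (a point): A second tool just like brush_a, with its point at the same place in it; it lies flat either in the kit tray or in the spares box.
- scraper_b_grip (a point): A second tool just like scraper_a, with its point at the same place in it; it lies flat either in the kit tray or in the spares box.
- roller_b_grip (a point): A second tool just like roller_a, with its point at the same place in it; it lies flat either in the kit tray or in the spares box.
- tin: Purple wax tin, 70 mm across, 34 mm high, loose on the bench; a bystander. Origin at its underside.
- cork: Cork block, 60 x 100 x 35 mm, loose on the bench; a bystander. Origin at its underside.
- cleaner: White bottle of base cleaner, 56 mm across, 150 mm tall, loose on the bench; a bystander. Origin at its underside.
Mind the look-alikes: they are no part of the job. Leave any blue or red look-alike of the part that bears toggle alone. What is shaped like the part that bears scraper_a_grip but turquoise is not meant.

How it is judged:
On the way, in this order (a step that is already met when the one before it is completed fails the run):
1. the tray holds exactly one tool of each type, lying flat and let go, the double still on the rack (((x of brush_b_grip in the frame of tray between -0.035 and 0.035 m and y of brush_b_grip in the frame of tray between -0.15 and 0.15 m and z of brush_b_grip in the frame of tray below 0.045 m and angle between brush_b_grip's own z axis and vertical below 0.15 rad and distance of brush_a_grip from where it was at the start of the episode below 0.03 m) or (not (x of brush_b_grip in the frame of tray between -0.035 and 0.035 m and y of brush_b_grip in the frame of tray between -0.15 and 0.15 m and z of brush_b_grip in the frame of tray below 0.045 m and angle between brush_b_grip's own z axis and vertical below 0.15 rad) and x of brush_a_grip in the frame of tray between -0.035 and 0.035 m and y of brush_a_grip in the frame of tray between -0.15 and 0.15 m and z of brush_a_grip in the frame of tray below 0.045 m and angle between brush_a_grip's own z axis and vertical below 0.15 rad and linear speed of brush_a below 0.02 m/s and contact force between the fingers and brush_a below 0.05 N)) and ((x of scraper_b_grip in the frame of tray between -0.035 and 0.035 m and y of scraper_b_grip in the frame of tray between -0.15 and 0.15 m and z of scraper_b_grip in the frame of tray below 0.045 m and angle between scraper_b_grip's own z axis and vertical below 0.15 rad and distance of scraper_a_grip from where it was at the start of the episode below 0.03 m) or (not (x of scraper_b_grip in the frame of tray between -0.035 and 0.035 m and y of scraper_b_grip in the frame of tray between -0.15 and 0.15 m and z of scraper_b_grip in the frame of tray below 0.045 m and angle between scraper_b_grip's own z axis and vertical below 0.15 rad) and x of scraper_a_grip in the frame of tray between -0.035 and 0.035 m and y of scraper_a_grip in the frame of tray between -0.15 and 0.15 m and z of scraper_a_grip in the frame of tray below 0.045 m and angle between scraper_a_grip's own z axis and vertical below 0.15 rad and linear speed of scraper_a below 0.02 m/s and contact force between the fingers and scraper_a below 0.05 N)) and ((x of roller_b_grip in the frame of tray between -0.035 and 0.035 m and y of roller_b_grip in the frame of tray between -0.15 and 0.15 m and z of roller_b_grip in the frame of tray below 0.045 m and angle between roller_b_grip's own z axis and vertical below 0.15 rad and distance of roller_a_grip from where it was at the start of the episode below 0.03 m) or (not (x of roller_b_grip in the frame of tray between -0.035 and 0.035 m and y of roller_b_grip in the frame of tray between -0.15 and 0.15 m and z of roller_b_grip in the frame of tray below 0.045 m and angle between roller_b_grip's own z axis and vertical below 0.15 rad) and x of roller_a_grip in the frame of tray between -0.035 and 0.035 m and y of roller_a_grip in the frame of tray between -0.15 and 0.15 m and z of roller_a_grip in the frame of tray below 0.045 m and angle between roller_a_grip's own z axis and vertical below 0.15 rad and linear speed of roller_a below 0.02 m/s and contact force between the fingers and roller_a below 0.05 N))), for 0.2 s.
2. the toggle is held over, away from the robot, near its stop (beyond 0.36 rad) for 0.6 s (value of joint toggle above 0.36 rad), for 0.6 s.
At the end, for the whole second after the job is handed in: One tool of each type lies flat (0.15 rad) on the tray floor, grip point within 35 mm (x) and 150 mm (y) of the tray middle, at rest, let go; the double of the tool first in the tray is on the rack within 30 mm of its start; the toggle is back upright (0.06 rad) (all of step 1 and value of joint toggle between -0.06 and 0.06 rad); the robot touches nothing.
It fails at once if a tool that was in the tray or in the spares box is shifted by more than 30 mm (distance of any of brush_b_grip, scraper_b_grip, roller_b_grip from where it was at the start of the episode above 0.03 m).
It fails at once if the tin, the cork block or the bottle is shifted by more than 20 mm (distance of any of tin, cork, cleaner from where it was at the start of the episode above 0.02 m).
It fails at once if a tool from the rack is dropped: it moves faster than 0.45 m/s (a fall of about 10 mm) while the fingers do not touch it ((linear speed of brush_a above 0.45 m/s and contact force between the fingers and brush_a below 0.05 N) or (linear speed of scraper_a above 0.45 m/s and contact force between the fingers and scraper_a below 0.05 N) or (linear speed of roller_a above 0.45 m/s and contact force between the fingers and roller_a below 0.05 N)).
It fails at once if the toggle is forced (over 40 N) (contact force between any of the arm, the fingers and toggle above 40 N).
It also fails if it takes over 72 s, if anything falls off the work surface, if the arm or the gripper's body presses on something with over 40 N, if the wrist force passes 120 N, or if a joint passes its speed limit or range.

## Working session

There is one attempt and no reset: what is moved stays moved. The work goes in short steps, Python scripts to look and compute and a shell command to move; the robot and the scene stay as the last step left them, time stands still between calls to the robot, and variables do not carry over. Pictures are saved under pics/ and viewed, about 8 in all and at most 12, crops included, and the job is handed in when it is done.

```bash
mkdir -p pics; cat > h.py <<'E'
import numpy as np, cv2
from station import env, cams
def snap(n,f):
    s=cams.snapshot(n); cv2.imwrite('pics/'+f,cv2.cvtColor(s['pixels'],cv2.COLOR_RGB2BGR)); np.savez('pics/'+f+'.npz',K=s['mtx'],T=s['world_from_camera']); return s
def load(f):
    d=np.load('pics/'+f+'.npz'); return d['K'],d['T']
def px(f,u,v,z):
    K,T=load(f); d=T[:3,:3]@np.linalg.solve(K,[u,v,1]); o=T[:3,3]; return o+d*(z-o[2])/d[2]
def proj(f,p):
    K,T=load(f); c=T[:3,:3].T@(np.array(p)-T[:3,3]); q=K@c; return q[:2]/q[2]
E
python3 - <<'E'
from h import *
a=snap('top','top0.png');b=snap('scene','scene0.png')
print(env.observe()); print(a['world_from_camera'],b['world_from_camera'])
E
```

```text
{'clock': 0.1, 'joint_pos': array([-1.20688887e+00,  2.64710376e-01,  1.60525738e+00,  9.63776366e-06,
        1.27370469e+00, -3.69332417e-02]), 'joint_velocities': array([ 1.32722683e-04, -1.86503148e-03, -3.33831068e-03,  9.93844701e-04,
        2.99966925e-05,  2.04734870e-04]), 'tau': array([-1.23700697e-04, -5.16708219e+01, -3.68589950e+01, -6.38859410e-05,
        6.27268542e-03,  2.49036964e-05]), 'position': array([ 0.26312143, -0.62087537,  0.23005382]), 'tool_rot': array([ 2.00163826,  0.40879116, -2.00231121]), 'wrist_force': array([0.01541467, 0.76085239, 0.21980456]), 'wrist_torque': array([-0.02881335, -0.04365264,  0.00366152]), 'gripper_width': 0.08574638411360817}
[[-5.38200922e-03 -9.90556646e-01  1.36998415e-01  3.64263491e-01]
 [-9.99985501e-01  5.30690497e-03 -9.13450009e-04 -2.31336120e-02]
 [ 1.77786409e-04 -1.37001345e-01 -9.90570846e-01  1.46268188e+00]
 [ 0.00000000e+00  0.00000000e+00  0.00000000e+00  1.00000000e+00]] [[ 0.10820975  0.63961182 -0.7610436   1.45329937]
 [ 0.99405215 -0.06015408  0.09078438 -0.13360697]
 [ 0.01228689 -0.76634079 -0.64231677  0.92476637]
 [ 0.          0.          0.          1.        ]]
```

View pics/top0.png

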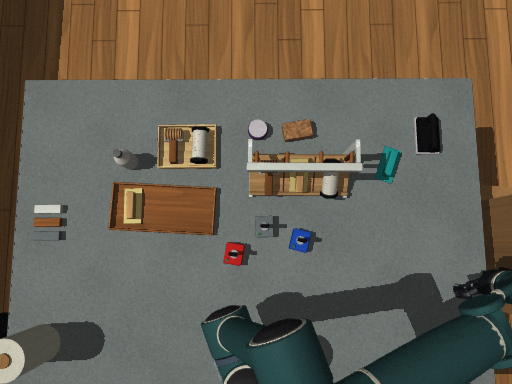

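View pics/scene0.png

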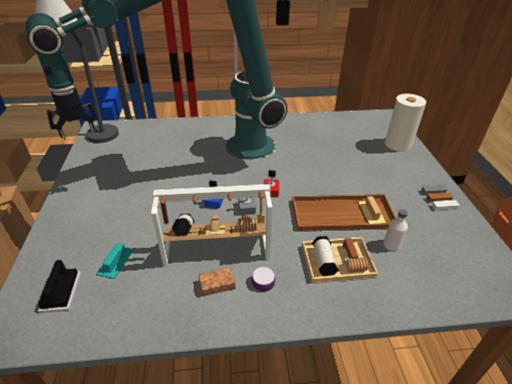

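The scraper is already in the tray (top view, about (134,205)), and the spares box holds the roller and brush. I therefore move the roller and brush from the rack; the scraper in its middle stays. The grey toggle is at about (265,225). Next, an enlarged crop.

```bash
python3 - <<'E'
import cv2
i=cv2.imread('pics/top0.png')[120:270,100:370]; i=cv2.resize(i,None,fx=2.96,fy=2.96,interpolation=cv2.INTER_CUBIC); cv2.imwrite('pics/c1.png',i)
E
```

```text
(no output)
```

View pics/c1.png

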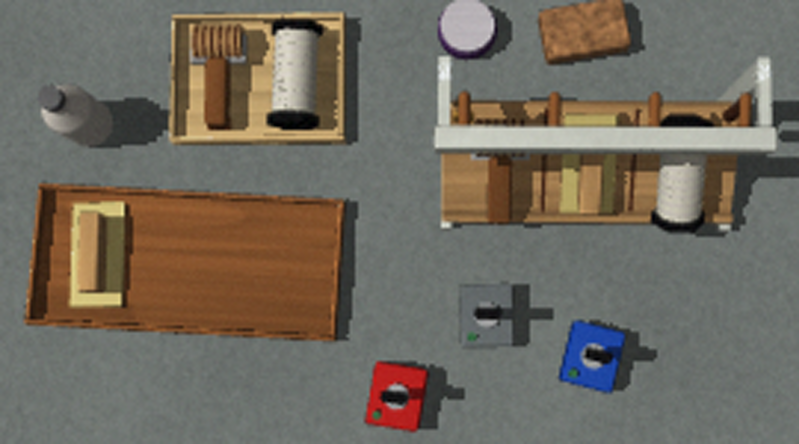

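```bash
python3 - <<'E'
from h import *
f=lambda u,v,z: px('top0.png',100+u/2.96,120+v/2.96,z).round(4)
for n,pts in dict(tray=[(38,185,.024),(347,200,.024),(337,340,.024),(25,325,.024)],scr_b=[(72,202,.012),(126,202,.012),(123,305,.012),(70,305,.012)],
 rail=[(435,149,.233),(775,149,.233),(435,128,.233),(775,128,.233)],foot=[(442,226,.03),(735,228,.03)],
 brushcap=[(678,217,.06),(652,218,.06),(704,218,.06),(659,190,.07),(702,190,.07),(680,232,.05)],roller=[(488,222,.065),(510,222,.065),(488,160,.1),(510,160,.1)],
 scra=[(561,214,.04),(615,214,.04),(580,213,.07),(601,213,.07)],tog=[(473,315,.099),(500,315,.099),(487,308,.099),(487,320,.099)],togbox=[(459,284,.035),(513,284,.035),(513,347,.035),(459,347,.035)]).items():
  print(n,*[f(*p) for p in pts],sep='\n ')
E
```

```text
tray
 [0.5766 0.4604 0.024 ]
 [0.5573 0.1054 0.024 ]
 [0.3978 0.1156 0.024 ]
 [0.4165 0.4686 0.024 ]
scr_b
 [0.5582 0.4243 0.012 ]
 [0.5579 0.3619 0.012 ]
 [0.4391 0.3617 0.012 ]
 [0.4395 0.4223 0.012 ]
rail
 [5.795e-01 3.000e-04 2.330e-01]
 [ 0.5777 -0.3348  0.233 ]
 [6.005e-01 2.000e-04 2.330e-01]
 [ 0.5987 -0.3357  0.233 ]
foot
 [ 0.526  -0.0036  0.03  ]
 [ 0.5219 -0.3372  0.03  ]
brushcap
 [ 0.5313 -0.2674  0.06  ]
 [ 0.5303 -0.2383  0.06  ]
 [ 0.53   -0.2964  0.06  ]
 [ 0.5604 -0.2454  0.07  ]
 [ 0.5602 -0.2932  0.07  ]
 [ 0.5155 -0.2709  0.05  ]
roller
 [ 0.5263 -0.0552  0.065 ]
 [ 0.5261 -0.0796  0.065 ]
 [ 0.5903 -0.0549  0.1   ]
 [ 0.5901 -0.079   0.1   ]
scra
 [ 0.5378 -0.1385  0.04  ]
 [ 0.5375 -0.1996  0.04  ]
 [ 0.5352 -0.1571  0.07  ]
 [ 0.535  -0.1804  0.07  ]
tog
 [ 0.4219 -0.0375  0.099 ]
 [ 0.4218 -0.0664  0.099 ]
 [ 0.4293 -0.0525  0.099 ]
 [ 0.4165 -0.0524  0.099 ]
togbox
 [ 0.4595 -0.0226  0.035 ]
 [ 0.4592 -0.0835  0.035 ]
 [ 0.3887 -0.0827  0.035 ]
 [ 0.389  -0.0222  0.035 ]
```

```bash
python3 - <<'E'
from h import *
from scipy.spatial.transform import Rotation as Ro
print(Ro.from_rotvec(env.observe()['tool_rot']).as_matrix().round(3))
print(load('top0.png')[0])
T=cams.snapshot('wrist')['world_from_camera'];print(T.round(3))
E
```

```text
[[-0.001  0.39  -0.921]
 [ 0.002 -0.921 -0.39 ]
 [-1.    -0.002 -0.   ]]
[[427.58896306   0.         255.46457163]
 [  0.         427.58896306 185.62212079]
 [  0.           0.           1.        ]]
[[ 0.39  -0.875 -0.286  0.336]
 [-0.921 -0.372 -0.119 -0.59 ]
 [-0.002  0.309 -0.951  0.372]
 [ 0.     0.     0.     1.   ]]
```

```bash
python3 -m crank '[[[20,35,4,0,0,-0.1,-1],[20,35,4,0,0,-0.1,-1],[20,35,4,0,0,-0.1,-1],[20,35,4,0,0,-0.1,-1],[20,35,4,0,0,0,-1],[20,35,0,0,-0.1,0,-1]]]' 60; python3 -m crank '[[[20,35,0,0,-0.1,0,-1],[20,35,0,0,-0.1,0,-1],[20,35,-10,0,-0.1,0,-1],[20,35,-10,0,-0.1,0,-1],[0,0,0,0,-0.111,0,-1],[0,0,0,0,0,0,-1],[0,0,0,0,0,0,-1]]]'
python3 - <<'E'
from h import *
from scipy.spatial.transform import Rotation as Ro
o=env.observe();print(o['position'],o['joint_pos'].round(2));print(Ro.from_rotvec(o['tool_rot']).as_matrix().round(3))
snap('wrist','w1.png')
E
```

```text
clock: 0.75
position: [0.3861, -0.4101, 0.2517]
tool_rot: [2.331, 0.003, -2.103]
wrist_force: [-0.0, -0.5, 0.3]
gripper_width: 0.0857
clock: 1.45
position: [0.4627, -0.2719, 0.2311]
tool_rot: [-2.785, 0.002, 1.453]
wrist_force: [0.2, -0.8, 0.7]
gripper_width: 0.0852
[ 0.46269444 -0.27192173  0.23114269] [-0.87 -0.28  2.26  0.62  0.84  0.36]
[[ 0.572 -0.001 -0.82 ]
 [-0.001 -1.     0.001]
 [-0.82   0.    -0.572]]
```

View pics/w1.png

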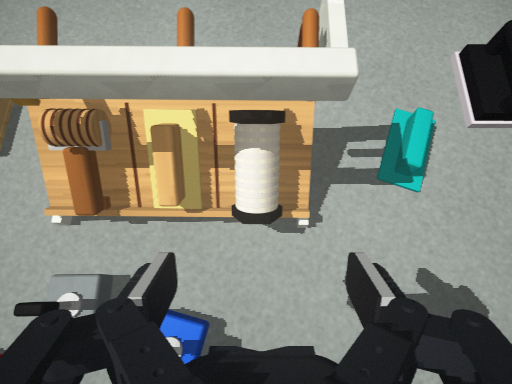

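The wrist view shows the brush lying upright, with its upper cap at (257,115) and lower cap at (257,214). The scraper is at about (170,165) and the roller handle at (83,180). The rail crosses at rows 45–100, clear of the grasp corridor. Next I fit the tool centres using both views.

```bash
cat > fit.py <<'E'
from h import *
from scipy.optimize import least_squares
c,s=np.cos(np.radians(35)),np.sin(np.radians(35))
R=np.array([[c,0,-s],[0,1,0],[s,0,c]])
a=np.linspace(0,2*np.pi,7)[:-1]
def pts(x0,r,a): return np.array([[x0,r*np.cos(t),r*np.sin(t)] for t in a])
hexu=np.vstack([pts(60,.03e3,a),pts(48,30,a)])/1e3; hexl=-hexu
cyl=np.vstack([pts(x,25,np.linspace(0,2*np.pi,40)) for x in (-40,40)])/1e3
def ext(f,P,p): 
    return np.array([proj(f,p+R@q) for q in P])
def res(p):
    w='w1.png';t='top0.png'
    U,L,C=ext(w,hexu,p),ext(w,hexl,p),ext(w,cyl,p)
    Lt,Ct,Ut=ext(t,hexl,p),ext(t,cyl,p),ext(t,hexu,p)
    return np.r_[U[:,1].min()-109,L[:,1].max()-222,L[:,0].min()-231,L[:,0].max()-282,U[:,0].min()-230,U[:,0].max()-285,
      2*(Lt[:,1].max()-(120+232/2.96)),2*(Ut[:,1].min()-(120+115/2.96)),2*(Lt[:,0].mean()-(100+678/2.96))]
r=least_squares(res,[.575,-.268,.08]);print(r.x,r.fun.round(1))
p=r.x
# face line: Xr from perpendicular
u=p-R@[0,0,.026]; print('underside pt',u,'Xr+s', u[0]-(u[2]-.065)*c/s,'s',(u[2]-.065)/s)
def ray(f,uv,y): pass
def face(f,u,v,h,Xr):
    K,T=load(f); d=T[:3,:3]@np.linalg.solve(K,[u,v,1]); o=T[:3,3]; n=R[:,2]; q=np.array([Xr,0,.065])+n*h
    X=o+d*(n@(q-o))/(n@d); return X.round(4), (R.T@(X-[Xr,0,.065])).round(4)
Xr=u[0]-(u[2]-.065)*c/s
for n,uv,h in [('faceUL',(38,98),0),('faceBR',(309,210),0),('roller',(75,214),.036),('roller',(103,212),.036),('roller',(62,148),.036),('roller',(92,146),.036),('scr',(145,110),.006),('scr',(203,206),.006),('scrbar',(152,124),.042),('scrbar',(183,205),.042),('drum',(72,125),.04),('div',(134,150),0),('div',(214,150),0)]: print(n,*face('w1.png',*uv,h,Xr))
E
python3 fit.py
```

```text
[ 0.57763177 -0.26756703  0.08424303] [ 0.   0.9  1.   0.7 -1.2 -0.  -0.1 -1.3 -0.6]
underside pt [ 0.59254475 -0.26756703  0.06294507] Xr+s 0.5954794911854161 s -0.0035826545673483365
faceUL [ 0.6517 -0.0179  0.1043] [ 0.0686 -0.0179  0.    ]
faceBR [ 0.5399 -0.3335  0.0261] [-0.0678 -0.3335 -0.    ]
roller [ 0.5265 -0.0565  0.0606] [-0.059  -0.0565  0.036 ]
roller [ 0.5285 -0.0893  0.062 ] [-0.0566 -0.0893  0.036 ]
roller [ 0.5889 -0.0575  0.1044] [ 0.0172 -0.0575  0.036 ]
roller [ 0.5907 -0.0902  0.1056] [ 0.0193 -0.0902  0.036 ]
scr [ 0.6376 -0.1404  0.1018] [ 0.0556 -0.1404  0.006 ]
scr [ 0.5428 -0.199   0.0354] [-0.0601 -0.199   0.006 ]
scrbar [ 0.6064 -0.1595  0.1239] [ 0.0427 -0.1595  0.042 ]
scrbar [ 0.5338 -0.1841  0.0731] [-0.0459 -0.1841  0.042 ]
drum [ 0.6066 -0.0756  0.1216] [ 0.0416 -0.0756  0.04  ]
div [ 0.6031 -0.1193  0.0703] [ 0.0093 -0.1193  0.    ]
div [ 0.6031 -0.2154  0.0703] [ 0.0092 -0.2154  0.    ]
```

```bash
python3 -m crank '[[[12,4,0,0,0,0,-0.65],[20,0,-29,0,0,0,-0.65],[20,0,-29,0,0,0,-0.65],[20,0,-29,0,0,0,-0.65],[15,0,-21,0,0,0,-0.65],[12,0,-17,0,0,0,-0.65],[0,0,0,0,0,0,-0.65]]]' 40; python3 -m crank '[[[9,0,-12,0,0,0,-0.65],[9,0,-12,0,0,0,-0.65],[7,0,-11,0,0,0,-0.65],[0,0,0,0,0,0,-0.65],[0,0,0,0,0,0,-0.65]]]'
```

```text
clock: 2.2
position: [0.5637, -0.2677, 0.1044]
tool_rot: [-2.784, -0.004, 1.454]
wrist_force: [-0.1, 0.7, 0.1]
gripper_width: 0.0708
clock: 2.7
position: [0.5882, -0.2684, 0.0726]
tool_rot: [2.786, 0.0, -1.448]
wrist_force: [-0.2, -0.7, 0.5]
gripper_width: 0.0704
```

```bash
python3 -m crank '[[[0,0,0,0,0,0,1],[0,0,0,0,0,0,1],[0,0,0,0,0,0,1],[0,0,0,0,0,0,1],[0,0,0,0,0,0,1],[0,0,0,0,0,0,1]]]' 40; python3 -m crank '[[[-3,0,4,0,0,0,1],[-6,0,8,0,0,0,1],[-8,0,12,0,0,0,1],[-15,0,5,0,0,0,1],[-20,0,5,0,0,0,1],[-20,0,20,0,0,0,1],[-20,0,25,0,0,0,1],[0,0,0,0,0,0,1]]]'
python3 - <<'E'
from h import *
snap('wrist','w2.png')
E
```

```text
clock: 3.3
position: [0.5877, -0.268, 0.0729]
tool_rot: [2.787, -0.001, -1.447]
wrist_force: [-4.9, 0.9, 6.0]
gripper_width: 0.0478
clock: 4.1
position: [0.4948, -0.2689, 0.1535]
tool_rot: [2.786, -0.005, -1.444]
wrist_force: [0.2, 0.3, -0.8]
gripper_width: 0.0479
```

View pics/w2.png

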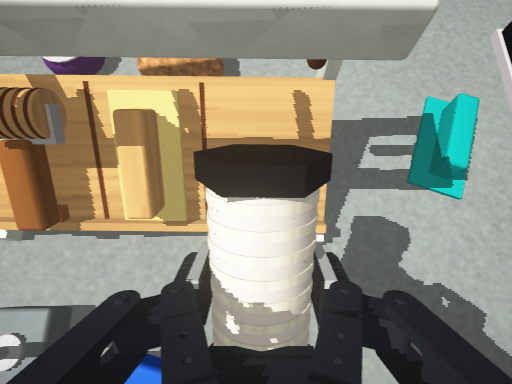

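The brush is held square and clear of the rack. Next I carry it to the −y slot of the tray, turning it level on the way.

```bash
python3 -m crank '[[[-10,0,35,0,0,0,1],[-10,0,35,0,0,0,1],[0,30,10,0,0.061,0,1],[0,40,0,0,0.061,0,1],[0,40,0,0,0.061,0,1],[0,40,0,0,0.061,0,1],[0,40,0,0,0.061,0,1],[0,40,0,0,0.061,0,1]]]'; python3 -m crank '[[[0,40,0,0,0.061,0,1],[0,40,0,0,0.061,0,1],[0,40,0,0,0.061,0,1],[0,40,0,0,0.061,0,1],[0,40,0,0,0,0,1],[0,26,0,0,0,-0.055,1],[0,0,0,0,0,0,1],[0,0,0,0,0,0,1]]]'
python3 - <<'E'
from h import *
from scipy.spatial.transform import Rotation as Ro
o=env.observe();print(o['position'],o['joint_pos'].round(2));print(Ro.from_rotvec(o['tool_rot']).as_matrix().round(3))
snap('wrist','w3.png')
E
```

```text
clock: 4.95
position: [0.4749, -0.0354, 0.2294]
tool_rot: [2.472, 0.001, -1.936]
wrist_force: [0.9, 0.7, -1.5]
gripper_width: 0.0478
clock: 5.75
position: [0.4748, 0.1892, 0.2287]
tool_rot: [-2.195, 0.057, 2.198]
wrist_force: [-0.2, -0.6, -1.4]
gripper_width: 0.0478
[0.47476412 0.18919294 0.2287303 ] [ 0.33 -0.05  1.95 -0.    1.24  1.95]
[[-0.001 -0.051 -0.999]
 [-0.001 -0.999  0.051]
 [-1.     0.001  0.001]]
```

View pics/w3.png

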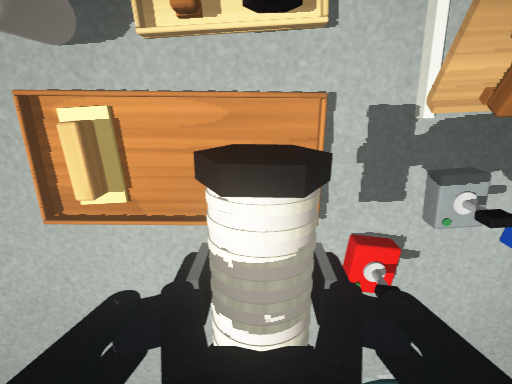

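```bash
python3 - <<'E'
from h import *
for u,v,z in [(14,91,.024),(327,93,.024),(43,224,.024),(57,108,.012),(107,105,.012),(130,203,.012),(77,204,.012)]: print(px('w3.png',u,v,z).round(4))
E
```

```text
[0.5782 0.4572 0.024 ]
[0.5585 0.1115 0.024 ]
[0.4192 0.4699 0.024 ]
[0.5581 0.4225 0.012 ]
[0.5585 0.3637 0.012 ]
[0.4377 0.3598 0.012 ]
[0.4399 0.4282 0.012 ]
```

```bash
python3 -m crank '[[[7,-1,-40,0,0,0,1],[0,0,-40,0,0,0,1],[0,0,-40,0,0,0,1],[0,0,-40,0,0,0,1],[0,0,-20,0,0,0,1],[0,0,-13,0,0,0,1],[0,0,0,0,0,0,1],[0,0,0,0,0,0,1]]]'; python3 -m crank '[[[0,0,-6,0,0,0,1],[0,0,-5,0,0,0,1],[0,0,-2,0,0,0,1],[0,0,0,0,0,0,1],[0,0,0,0,0,0,1]]]'
```

```text
clock: 6.6
position: [0.4833, 0.1873, 0.0381]
tool_rot: [-2.196, 0.06, 2.191]
wrist_force: [0.0, -0.1, -0.6]
gripper_width: 0.0478
clock: 7.1
position: [0.4824, 0.1876, 0.0244]
tool_rot: [-2.195, 0.059, 2.193]
wrist_force: [-0.7, 0.4, -1.4]
gripper_width: 0.0476
```

```bash
python3 -m crank '[[[0,0,-2,0,0,0,1],[0,0,-2,0,0,0,1],[0,0,0,0,0,0,1],[0,0,0,0,0,0,1]]]';  python3 -m crank '[[[0,0,-1,0,0,0,1],[0,0,-1,0,0,0,1],[0,0,0,0,0,0,1],[0,0,0,0,0,0,1]]]'
```

```text
clock: 7.5
position: [0.4822, 0.1875, 0.0201]
tool_rot: [-2.195, 0.06, 2.193]
wrist_force: [0.0, -0.0, -1.1]
gripper_width: 0.0484
clock: 7.9
position: [0.4823, 0.1875, 0.0182]
tool_rot: [-2.195, 0.06, 2.193]
wrist_force: [-0.7, 0.5, -1.3]
gripper_width: 0.0476
```

```bash
python3 -m crank '[[[0,0,-1,0,0,0,1],[0,0,0,0,0,0,1],[0,0,0,0,0,0,1]]]';  python3 -m crank '[[[0,0,-1,0,0,0,1],[0,0,0,0,0,0,1],[0,0,0,0,0,0,1]]]'; python3 -m crank '[[[0,0,-1,0,0,0,1],[0,0,0,0,0,0,1],[0,0,0,0,0,0,1]]]'
```

```text
clock: 8.2
position: [0.4823, 0.1875, 0.0172]
tool_rot: [-2.195, 0.06, 2.193]
wrist_force: [-0.2, 0.2, -1.4]
gripper_width: 0.0477
clock: 8.5
position: [0.4823, 0.1875, 0.0162]
tool_rot: [-2.195, 0.06, 2.193]
wrist_force: [0.3, 0.4, -0.9]
gripper_width: 0.048
clock: 8.8
position: [0.4824, 0.1875, 0.0161]
tool_rot: [-2.195, 0.06, 2.193]
wrist_force: [-4.0, -1.1, 5.0]
gripper_width: 0.0477
```

```bash
python3 -m crank '[[[0,0,0,0,0,0,-0.6],[0,0,0,0,0,0,-0.6],[0,0,0,0,0,0,-0.6],[0,0,0,0,0,0,-0.6],[0,0,8,0,0,0,-0.6],[0,0,25,0,0,0,-0.6],[0,0,40,0,0,0,-0.6],[0,0,40,0,0,0,-0.6]]]'; python3 -m crank '[[[-5,0,40,0,0,0,-0.6],[-5,0,40,0,0,0.055,-0.6],[-5,-37,0,0,-0.102,0,-0.6],[0,-37,0,0,-0.102,0,-0.6],[0,-37,0,0,-0.102,0,-0.6],[0,-37,0,0,-0.102,0,-0.6],[0,-37,0,0,-0.102,0,-0.6],[0,-37,0,0,-0.101,0,-0.6]]]';python3 -m crank '[[[0,-35,0,0,0,0,-0.4],[0,0,0,0,0,0,-0.4],[0,0,0,0,0,0,-0.4]]]'
python3 - <<'E'
from h import *
from scipy.spatial.transform import Rotation as Ro
o=env.observe();print(o['position'],o['joint_pos'].round(2));print(Ro.from_rotvec(o['tool_rot']).as_matrix().round(3))
snap('wrist','w4.png')
E
```

```text
clock: 9.6
position: [0.4816, 0.1872, 0.1293]
tool_rot: [-2.194, 0.06, 2.195]
wrist_force: [1.1, -0.0, 0.1]
gripper_width: 0.0687
clock: 10.4
position: [0.4669, -0.0306, 0.209]
tool_rot: [2.781, 0.004, -1.458]
wrist_force: [0.3, 0.1, -0.0]
gripper_width: 0.0679
clock: 10.7
position: [0.4673, -0.0659, 0.2087]
tool_rot: [-2.776, 0.001, 1.465]
wrist_force: [1.0, 0.7, 0.5]
gripper_width: 0.0597
[ 0.46726315 -0.06587119  0.20872282] [-0.33 -0.51  2.45  0.3   0.66  1.05]
[[ 0.564 -0.002 -0.825]
 [ 0.001 -1.     0.003]
 [-0.825 -0.002 -0.564]]
```

View pics/w4.png

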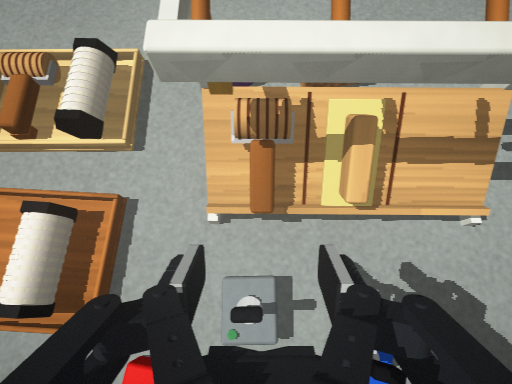

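The brush lies flat in the tray at about (35,260). The roller handle runs from (262,142) to (262,212).

```bash
cat > face.py <<'E'
from h import *
c,s=np.cos(np.radians(35)),np.sin(np.radians(35))
R=np.array([[c,0,-s],[0,1,0],[s,0,c]])
def face(f,u,v,h,Xr=.5955):
    K,T=load(f); d=T[:3,:3]@np.linalg.solve(K,[u,v,1]); o=T[:3,3]; n=R[:,2]; q=np.array([Xr,0,.065])+n*h
    X=o+d*(n@(q-o))/(n@d); return X.round(4), (R.T@(X-[Xr,0,.065])).round(4)
E
python3 - <<'E'
from face import *
for u,v,h in [(250,142,.036),(275,142,.036),(250,212,.036),(273,212,.036),(307,150,0),(204,88,0)]: print(*face('w4.png',u,v,h))
E
```

```text
[ 0.5877 -0.0547  0.1035] [ 0.0157 -0.0547  0.036 ]
[ 0.5877 -0.0797  0.1035] [ 0.0157 -0.0797  0.036 ]
[ 0.5262 -0.0536  0.0605] [-0.0593 -0.0536  0.036 ]
[ 0.5262 -0.0785  0.0604] [-0.0594 -0.0785  0.036 ]
[ 0.5968 -0.1176  0.0659] [ 0.0016 -0.1176 -0.    ]
[ 0.6508 -0.0054  0.1037] [ 0.0675 -0.0054 -0.    ]
```

```bash
python3 -m crank '[[[9,-1,0,0,-0.012,0,-0.3],[20,0,-29,0,0,0,-0.3],[20,0,-29,0,0,0,-0.3],[20,0,-29,0,0,0,-0.3],[15,0,-21,0,0,0,-0.3],[9,0,-12,0,0,0,-0.3],[0,0,0,0,0,0,-0.3]]]' 40; python3 -m crank '[[[6,0,-9,0,0,0,-0.3],[6,0,-9,0,0,0,-0.3],[5,0,-7,0,0,0,-0.3],[0,0,0,0,0,0,-0.3],[0,0,0,0,0,0,-0.3]]]'
```

```text
clock: 11.45
position: [0.5605, -0.0628, 0.0852]
tool_rot: [2.783, 0.011, -1.456]
wrist_force: [0.0, 0.7, -0.5]
gripper_width: 0.0554
clock: 11.95
position: [0.5778, -0.0645, 0.0637]
tool_rot: [2.787, 0.007, -1.449]
wrist_force: [-0.1, 0.5, -0.0]
gripper_width: 0.0556
```

```bash
python3 -m crank '[[[0,-2,0,0,0,0,-0.3],[0,0,0,0,0,0,1],[0,0,0,0,0,0,1],[0,0,0,0,0,0,1],[0,0,0,0,0,0,1],[0,0,0,0,0,0,1],[0,0,0,0,0,0,1]]]' 40; python3 -m crank '[[[-3,0,4,0,0,0,1],[-6,0,8,0,0,0,1],[-8,0,12,0,0,0,1],[-15,0,5,0,0,0,1],[-20,0,5,0,0,0,1],[-20,0,20,0,0,0,1],[-20,0,25,0,0,0,1],[0,0,0,0,0,0,1]]]'
python3 - <<'E'
from h import *
snap('wrist','w5.png')
E
```

```text
clock: 12.65
position: [0.5775, -0.0676, 0.0637]
tool_rot: [-2.786, -0.004, 1.448]
wrist_force: [-4.4, 0.1, 4.6]
gripper_width: 0.0252
clock: 13.45
position: [0.4857, -0.0684, 0.1456]
tool_rot: [2.79, 0.001, -1.441]
wrist_force: [0.9, 0.3, -0.1]
gripper_width: 0.0255
```

View pics/w5.png

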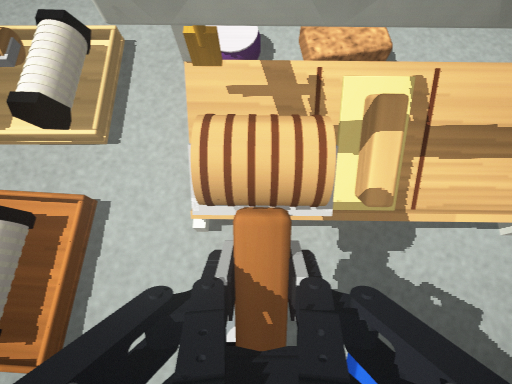

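```bash
python3 -m crank '[[[-5,0,40,0,0,0,1],[-5,0,40,0,0,0,1],[0,30,5,0,0.068,0,1],[0,41,0,0,0.068,0,1],[0,41,0,0,0.068,0,1],[0,41,0,0,0.068,0,1],[0,41,0,0,0.068,0,1],[0,41,0,0,0.068,0,1]]]'; python3 -m crank '[[[0,41,0,0,0.068,0,1],[0,41,0,0,0.068,0,1],[0,41,0,0,0.068,0,1],[0,0,0,0,0,-0.055,1],[0,0,0,0,0,0,1],[0,0,0,0,0,0,1]]]'
python3 - <<'E'
from h import *
from scipy.spatial.transform import Rotation as Ro
o=env.observe();print(o['position'],o['joint_pos'].round(2));print(Ro.from_rotvec(o['tool_rot']).as_matrix().round(3))
E
```

```text
clock: 14.3
position: [0.4753, 0.1701, 0.2254]
tool_rot: [2.43, 0.006, -1.99]
wrist_force: [0.2, 0.2, -0.2]
gripper_width: 0.0254
clock: 14.9
position: [0.4751, 0.2904, 0.225]
tool_rot: [-2.19, 0.056, 2.198]
wrist_force: [-1.0, -0.5, -1.1]
gripper_width: 0.0249
[0.4750713  0.29044054 0.2249955 ] [0.5  0.05 1.87 0.   1.23 2.12]
[[-0.003 -0.052 -0.999]
 [ 0.002 -0.999  0.052]
 [-1.    -0.001  0.003]]
```

```bash
python3 -m crank '[[[0,0,-40,0,0,0,1],[0,0,-40,0,0,0,1],[0,0,-40,0,0,0,1],[0,0,-40,0,0,0,1],[0,0,-20,0,0,0,1],[0,0,-12,0,0,0,1],[0,0,0,0,0,0,1],[0,0,0,0,0,0,1]]]'; python3 -m crank '[[[0,0,-6,0,0,0,1],[0,0,-4,0,0,0,1],[0,0,-2,0,0,0,1],[0,0,-1,0,0,0,1],[0,0,0,0,0,0,1],[0,0,0,0,0,0,1]]]'; python3 -m crank '[[[0,0,-1,0,0,0,1],[0,0,-1,0,0,0,1],[0,0,0,0,0,0,1],[0,0,0,0,0,0,1]]]'
```

```text
clock: 15.7
position: [0.4763, 0.2905, 0.0361]
tool_rot: [-2.193, 0.056, 2.191]
wrist_force: [-0.4, 0.6, -1.0]
gripper_width: 0.0251
clock: 16.3
position: [0.4755, 0.2905, 0.0221]
tool_rot: [-2.192, 0.056, 2.193]
wrist_force: [-0.2, -1.0, 0.3]
gripper_width: 0.0251
clock: 16.7
position: [0.4754, 0.2904, 0.02]
tool_rot: [-2.192, 0.057, 2.194]
wrist_force: [0.0, -1.2, -0.3]
gripper_width: 0.0252
```

```bash
python3 -m crank '[[[0,0,-1,0,0,0,1],[0,0,0,0,0,0,1],[0,0,0,0,0,0,1]]]'; python3 -m crank '[[[0,0,-1,0,0,0,1],[0,0,0,0,0,0,1],[0,0,0,0,0,0,1]]]'
```

```text
clock: 17.0
position: [0.4754, 0.2904, 0.019]
tool_rot: [-2.192, 0.057, 2.194]
wrist_force: [0.3, -0.1, -1.0]
gripper_width: 0.0251
clock: 17.3
position: [0.4754, 0.2904, 0.018]
tool_rot: [-2.192, 0.057, 2.194]
wrist_force: [-0.5, 0.3, -0.8]
gripper_width: 0.0255
```

```bash
for i in 1; do :; done; python3 -m crank '[[[0,0,-1,0,0,0,1],[0,0,0,0,0,0,1],[0,0,0,0,0,0,1]]]'; python3 -m crank '[[[0,0,-1,0,0,0,1],[0,0,0,0,0,0,1],[0,0,0,0,0,0,1]]]'; python3 -m crank '[[[0,0,-1,0,0,0,1],[0,0,0,0,0,0,1],[0,0,0,0,0,0,1]]]'
```

```text
clock: 17.6
position: [0.4754, 0.2904, 0.017]
tool_rot: [-2.192, 0.057, 2.194]
wrist_force: [-0.4, 0.4, -1.7]
gripper_width: 0.0254
clock: 17.9
position: [0.4754, 0.2904, 0.016]
tool_rot: [-2.192, 0.056, 2.194]
wrist_force: [-0.6, -0.8, -1.2]
gripper_width: 0.0257
clock: 18.2
position: [0.4756, 0.2905, 0.0155]
tool_rot: [-2.192, 0.056, 2.193]
wrist_force: [-0.9, -0.8, 2.7]
gripper_width: 0.0252
```

```bash
python3 -m crank '[[[0,0,0,0,0,0,-0.2],[0,0,0,0,0,0,-0.2],[0,0,0,0,0,0,-0.2],[0,0,0,0,0,0,-0.2],[0,0,8,0,0,0,-0.2],[0,0,25,0,0,0,-0.2],[0,0,40,0,0,0,-0.2],[0,0,40,0,0,0,-0.2]]]'; python3 -m crank '[[[-10,-40,35,0,0,0.055,1],[-10,-40,35,0,0,0,1],[-10,-40,0,0,0,0,1],[-10,-40,0,0,0,0,1],[-10,-40,0,0,0,0,1],[-10,-40,0,0,0,0,1],[-10,-40,0,0,0,0,1],[-10,-40,0,0,0,0,1]]]';python3 -m crank '[[[-5,-22,0,0,0,0,1],[0,0,0,0,0,0,1],[0,0,0,0,0,0,1]]]'
python3 - <<'E'
from h import *
from scipy.spatial.transform import Rotation as Ro
o=env.observe();print(o['position'],o['joint_pos'].round(2));print(Ro.from_rotvec(o['tool_rot']).as_matrix().round(3))
import cv2
a=snap('wrist','w6.png')['pixels'];b=cv2.resize(snap('top','top2.png')['pixels'][120:270,90:370],(512,274),interpolation=cv2.INTER_CUBIC)
cv2.imwrite('pics/c6.png',np.vstack([a[:320],b])[:,:,::-1])
E
```

```text
clock: 19.0
position: [0.4747, 0.29, 0.129]
tool_rot: [-2.191, 0.057, 2.196]
wrist_force: [-0.3, -0.1, -0.1]
gripper_width: 0.0514
clock: 19.8
position: [0.3964, -0.0249, 0.1935]
tool_rot: [-2.222, -0.004, 2.22]
wrist_force: [1.3, -0.4, -0.2]
gripper_width: -0.0003
clock: 20.1
position: [0.3921, -0.0456, 0.1933]
tool_rot: [-2.219, -0.002, 2.219]
wrist_force: [0.8, 0.1, -0.4]
gripper_width: -0.0004
[ 0.39205004 -0.0455716   0.1932544 ] [-0.18 -0.26  2.2   0.    1.2   1.39]
[[ 0.    -0.001 -1.   ]
 [ 0.003 -1.     0.001]
 [-1.    -0.003 -0.   ]]
```

View pics/c6.png

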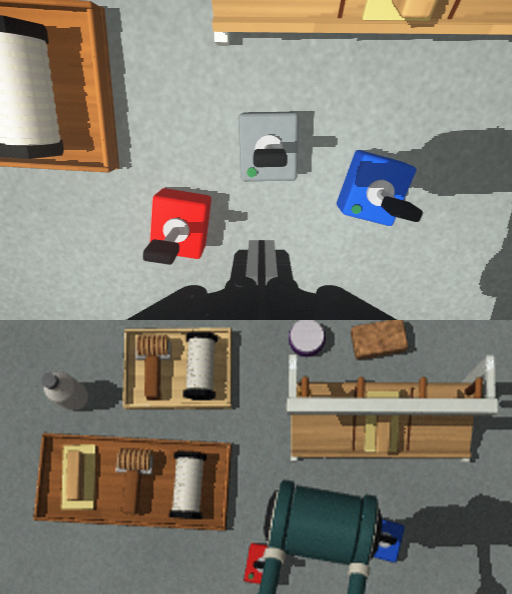

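The kit is complete: scraper, roller and brush lie side by side in the tray. The toggle paddle is at (270,157) in the wrist view.

```bash
python3 - <<'E'
from h import *
for u,v,z in [(253,149,.099),(287,149,.099),(270,167,.073),(270,149,.099),(240,113,.035),(297,111,.035),(299,181,.035)]: print(px('w6.png',u,v,z).round(4))
E
```

```text
[ 0.4348 -0.0388  0.099 ]
[ 0.4348 -0.066   0.099 ]
[ 0.4146 -0.0532  0.073 ]
[ 0.4348 -0.0524  0.099 ]
[ 0.4603 -0.0244  0.035 ]
[ 0.4621 -0.0802  0.035 ]
[ 0.3914 -0.0849  0.035 ]
```

```bash
python3 -m crank '[[[-6,-7,-20,0,0,0,1],[0,0,-35,0,0,0,1],[0,0,-35,0,0,0,1],[0,0,-20,0,0,0,1],[0,0,-5,0,0,0,1],[0,0,0,0,0,0,1],[0,0,0,0,0,0,1]]]'; python3 -m crank '[[[4,0,0,0,0,0,1],[4,0,0,0,0,0,1],[4,0,0,0,0,0,1],[4,0,0,0,0,0,1],[2,0,0,0,0,0,1],[2,0,0,0,0,0,1],[0,0,0,0,0,0,1],[0,0,0,0,0,0,1]]]'
```

```text
clock: 20.9
position: [0.3873, -0.0522, 0.079]
tool_rot: [-2.222, -0.005, 2.22]
wrist_force: [0.2, -0.5, -0.2]
gripper_width: -0.0002
clock: 21.7
position: [0.4058, -0.0525, 0.0777]
tool_rot: [-2.219, -0.004, 2.222]
wrist_force: [0.3, 0.1, 0.0]
gripper_width: -0.0002
```

```bash
python3 -m crank '[[[2,0,0,0,0,0,1],[2,0,0,0,0,0,1],[2,0,0,0,0,0,1],[0,0,0,0,0,0,1],[0,0,0,0,0,0,1]]]'; python3 -m crank '[[[2,0,0,0,0,0,1],[2,0,0,0,0,0,1],[2,0,0,0,0,0,1],[0,0,0,0,0,0,1],[0,0,0,0,0,0,1]]]';python3 -m crank '[[[2,0,0,0,0,0,1],[2,0,0,0,0,0,1],[0,0,0,0,0,0,1],[0,0,0,0,0,0,1]]]'
```

```text
clock: 22.2
position: [0.4119, -0.0525, 0.0777]
tool_rot: [-2.219, -0.004, 2.222]
wrist_force: [-1.7, 0.3, 0.3]
gripper_width: -0.0001
clock: 22.7
position: [0.4178, -0.0525, 0.0777]
tool_rot: [-2.219, -0.004, 2.222]
wrist_force: [-0.7, -0.0, 0.6]
gripper_width: -0.0001
clock: 23.1
position: [0.4215, -0.0525, 0.0775]
tool_rot: [-2.218, -0.004, 2.222]
wrist_force: [-2.3, 1.5, -0.3]
gripper_width: 0.0001
```

```bash
python3 -m crank '[[[2,0,0,0,0,0,1],[2,0,0,0,0,0,1],[0,0,0,0,0,0,1],[0,0,0,0,0,0,1]]]';python3 -m crank '[[[1,0,0,0,0,0,1],[0,0,0,0,0,0,1],[0,0,0,0,0,0,1]]]';python3 -m crank '[[[1,0,0,0,0,0,1],[0,0,0,0,0,0,1],[0,0,0,0,0,0,1]]]'
python3 - <<'E'
from h import *
import cv2
b=cv2.resize(snap('scene','s3.png')['pixels'][150:270,150:340],(760,480),interpolation=cv2.INTER_CUBIC)
cv2.imwrite('pics/c7.png',b[:,:,::-1])
E
```

```text
clock: 23.5
position: [0.4257, -0.0525, 0.0776]
tool_rot: [-2.219, -0.004, 2.222]
wrist_force: [-2.9, 0.1, -1.0]
gripper_width: 0.0001
clock: 23.8
position: [0.4268, -0.0525, 0.0777]
tool_rot: [-2.219, -0.004, 2.222]
wrist_force: [-4.1, 0.1, -0.6]
gripper_width: 0.0002
clock: 24.1
position: [0.4279, -0.0526, 0.0778]
tool_rot: [-2.22, -0.004, 2.222]
wrist_force: [-3.4, -0.2, -1.0]
gripper_width: -0.0002
```

View pics/c7.png

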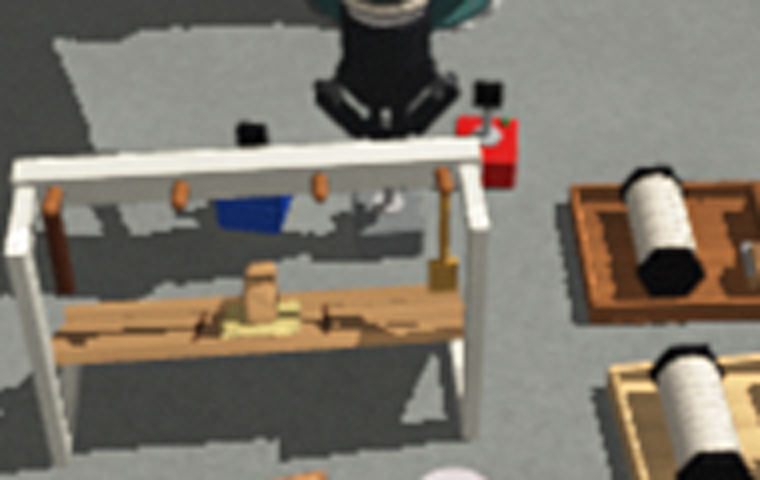

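The rail hides the paddle in this view, so I go by force. It is still in the spring range at about 4 N, so I creep on until it rises at the stop.

```bash
for k in 0; do :; done; python3 -m crank '[[[1,0,0,0,0,0,1],[0,0,0,0,0,0,1],[0,0,0,0,0,0,1]]]';python3 -m crank '[[[1,0,0,0,0,0,1],[0,0,0,0,0,0,1],[0,0,0,0,0,0,1]]]'
```

```text
clock: 24.45
position: [0.4289, -0.0525, 0.0778]
tool_rot: [-2.22, -0.004, 2.222]
wrist_force: [-4.5, 0.8, -1.5]
gripper_width: 0.0001
clock: 24.75
position: [0.4299, -0.0525, 0.0778]
tool_rot: [-2.219, -0.004, 2.222]
wrist_force: [-3.6, 0.1, -0.7]
gripper_width: -0.0001
```

```bash
python3 -m crank '[[[1,0,0,0,0,0,1],[0,0,0,0,0,0,1],[0,0,0,0,0,0,1]]]';python3 -m crank '[[[1,0,0,0,0,0,1],[0,0,0,0,0,0,1],[0,0,0,0,0,0,1]]]'
```

```text
clock: 25.05
position: [0.4305, -0.0525, 0.0776]
tool_rot: [-2.218, -0.004, 2.223]
wrist_force: [-5.9, -0.2, 0.6]
gripper_width: 0.0
clock: 25.35
position: [0.4307, -0.0525, 0.0775]
tool_rot: [-2.216, -0.004, 2.225]
wrist_force: [-7.2, -0.1, 2.4]
gripper_width: 0.0
```

```bash
python3 -m crank '[[[1,0,0,0,0,0,1],[0,0,0,0,0,0,1],[0,0,0,0,0,0,1]]]'
```

```text
clock: 25.65
position: [0.4308, -0.0525, 0.0775]
tool_rot: [-2.214, -0.004, 2.227]
wrist_force: [-10.0, -0.6, 5.1]
gripper_width: 0.0002
```

The force climbs to about 10 N with the position stalled at x = 0.431: that is the stop. I hold there, then let the paddle back gently.

```bash
python3 -m crank '[[[0,0,0,0,0,0,1],[0,0,0,0,0,0,1],[0,0,0,0,0,0,1],[0,0,0,0,0,0,1],[0,0,0,0,0,0,1],[0,0,0,0,0,0,1],[0,0,0,0,0,0,1],[0,0,0,0,0,0,1]]]'; python3 -m crank '[[[-3,0,0,0,0,0,1],[-4,0,0,0,0,0,1],[-4,0,0,0,0,0,1],[-5,0,0,0,0,0,1],[-5,0,0,0,0,0,1],[-6,0,0,0,0,0,1],[-8,0,0,0,0,0,1],[-10,0,0,0,0,0,1]]]'; python3 -m crank '[[[0,0,20,0,0,0,1],[0,0,40,0,0,0,1],[0,-30,40,0,0,0,1],[0,-45,20,0,0,0,1],[0,-45,0,0,0,0,1],[0,-45,0,0,0,0,1],[0,-45,0,0,0,0,1],[0,0,0,0,0,0,1]]]'
python3 -m crank '[[[0,-45,0,0,0,0,1],[0,-45,0,0,0,0,1],[0,0,0,0,0,0,1],[0,0,0,0,0,0,1],[0,0,0,0,0,0,1]]]'
python3 - <<'E'
from h import *
import cv2
b=cv2.resize(snap('top','t9.png')['pixels'][120:270,90:370],(784,420),interpolation=cv2.INTER_CUBIC)
cv2.imwrite('pics/c9.png',b[:,:,::-1])
E
```

```text
clock: 26.45
position: [0.4308, -0.0525, 0.0775]
tool_rot: [-2.214, -0.004, 2.227]
wrist_force: [-10.0, -1.3, 3.5]
gripper_width: -0.0002
clock: 27.25
position: [0.3875, -0.0526, 0.0778]
tool_rot: [-2.22, -0.004, 2.221]
wrist_force: [-0.1, -0.1, 0.9]
gripper_width: -0.0001
clock: 28.05
position: [0.3874, -0.2671, 0.1982]
tool_rot: [-2.219, 0.005, 2.219]
wrist_force: [-0.1, 1.0, -0.6]
gripper_width: 0.0001
clock: 28.55
position: [0.3875, -0.351, 0.1973]
tool_rot: [-2.218, -0.006, 2.222]
wrist_force: [-0.8, 0.4, 0.3]
gripper_width: 0.0001
```

View pics/c9.png

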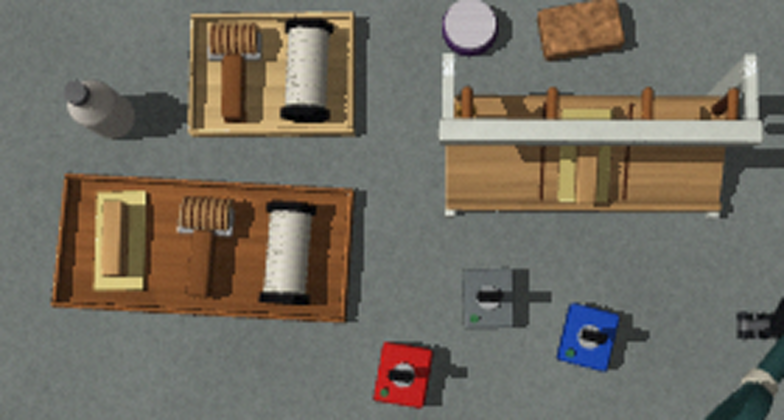

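The tray holds one of each tool, lying flat. The grey toggle at (490,297) is upright again, the bystanders are unmoved, and the arm is clear. Handing in.

```bash
python3 -c "
from station import env
print(env.sign_off(), env.observe()['clock'])"
```

```text
the job is handed in; nothing more can be done
the job is handed in; nothing more can be done
```

The kit is complete and handed in at about 28.6 s on the robot's clock; the hand-in gave no verdict.

- **Tools:** The tray already held a scraper. I took the roto brush head and the rill roller off the rack with the gripper tilted square to the face. I lowered each to light contact in the tray and let go. The rack's own scraper stayed where it was.
- **Toggle:** I pushed the grey toggle away from the robot until it stalled at about 10 N. I held it there for more than 0.8 s, then let it back gently. The rail hid the paddle during the push, so I judged the stop by force and position only.
- **Last checks:** The final top view shows scraper, roller and brush side by side and flat in the tray. It also shows the toggle upright, the arm clear of everything, and the spares box, tin, cork block and bottle looking unmoved. No check failed or disagreed.

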